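Centre the vase on its display plinth

TASK

The little green vase stands off-centre on its round wooden plinth and wobbles easily. With the fingertips, push it to the middle in at least two separate light taps: the first only part of the way (leave it at least 12 mm off-centre), then take the finger off and let the vase settle before tapping it on until it is centred to within 8 mm. Do not pinch, lift or topple it, and leave the other pots alone.

Things in the scene. Friction and masses are not known exactly. Their poses are not given: they have to be found in the camera images.
- plinth: Fixed round wooden display plinth, an upright disc 130 mm in diameter and 60 mm high, standing on the white table, with a thin dark ring drawn on its top (108 mm outer diameter, concentric). Origin: centre of its underside, on the table; z up; yaw means nothing.
- plinth_top (a point): Centre of the plinth's flat top, 60 mm above the table: the middle where the vase belongs.
- vase: Loose green glazed squat vase, 74 mm tall, round about z, 0.2 to 0.4 kg; origin: centre of its underside. Foot 44 mm wide; waist 32 mm at 13 mm; belly 72 mm wide at most, 46 mm above the foot; neck 50 mm at 68 mm; dark mouth 54 mm wide. Starts upright, 24 to 38 mm off the middle in any direction. Pushed slowly at the belly it slides upright and stops with the finger; pushed high it may tip.
- bowl: Bystander: orange open bowl, 110 mm in diameter, 50 mm high. Origin: centre of its underside.
- beaker: Bystander: terracotta beaker, 72 mm in diameter, 85 mm high. Origin: centre of its underside.
- jug: Bystander: amber jug, 104 mm in diameter at the belly, 130 mm high, with a handle on its +y side reaching 78 mm from its axis. Origin: centre of its underside.
Not all that is in view belongs to the job. What is shaped like the plinth but turquoise or yellow is not meant. What is shaped like the vase but blue is not meant.

How it is judged:
By the outcome, as a careful person would: the job done as asked, in the order asked, and still so for the second after the job is handed in, with the robot touching nothing.
It also fails if it takes over 51 s, if anything falls off the work surface, if the arm or the gripper's body presses on something with over 40 N, if the wrist force passes 120 N, or if a joint passes its speed limit or range.

ROBOT

A 6-joint arm with a two-finger parallel gripper is mounted at the origin on the work surface. World frame = base frame: x ahead of the robot, y to its left, z up, the work surface at z = 0. Lengths are in m, angles in rad, forces in N, time in s.
With the tool pointing down it reaches from about 0.35 to 0.775 m from the base axis. Payload 7.3 kg.
Tool frame: the origin (TCP) lies at the very end of the fingers, on their centre line; the grasp point (between the pads) lies 19 mm behind it; x points along the fingers, y is the direction in which the jaws open and shut, and the axes are right-handed (so a half turn about x gives the same grasp; the last joint's range is limited). The gripper opens to 92 mm and grips with 3 to 60 N. Pads are 19 mm wide; open, the fingers measure 130 mm over their backs; the gripper's body (75 mm by 190 mm) begins 47 mm behind the grasp point.
Start: joints at [-1.36, 0.342, 1.524, -0, 1.275, -0.146], TCP at [0.183, -0.492, 0.227] pointing down, gripper open.
Joint ranges: [-2.53, 2.53], [-0.77, 2.02], [0.04, 2.7], [-1, 4.14], [0.28, 2.66], [-3.11, 3.11]. Speed limits (rad/s): [2.57, 2.57, 3.14, 3.14, 3.14, 3.14].

INTERFACE

Orientations are given as [roll, pitch, yaw] about the fixed x, y, z axes, in that order (R = Rz(yaw) Ry(pitch) Rx(roll)).
In Python, from cell import robot gives the robot as it stands.
- The arm moves only by the tool play_rows, never from a script. Its argument "moves" is a list that holds one entry, the list of rows, each a list of 5 numbers: the shift along the tool's x, y, z in m, then the turn about the tool's x in degrees, then the opening, from -1 (shut) to 1 (fully open), so that 0 is half open. A call has exactly 10 rows; each row shifts and turns the pose as measured when the row begins, along the tool's axes as they then stand; what a row does not reach is not made up. A row lasts 1/10 s, in which the tool goes at most 50 mm and 8.59 degrees, less where a joint would pass 70% of its speed; a pose out of reach is approached as far as the arm can. A call with a gripper value outside its range is refused whole. The fingers move at their own pace and stop on an object; "grip_force" is the grip in N (left out, the last holds). Time passes only in rows, so rows that do not move let the fingers close, or fill a call up. It gives the time, the measured TCP pose, the force and the opening at its end, in the units of the state.
- robot.observe(): the state, without advancing time (a new reading comes with each control period).
- robot.read_camera(name): name is "side" or "top" or "wrist"; returns the picture (480x640x3 uint8, red, green, blue); there is no depth.
- robot.get_calibration(name): a dict with "mtx" (3x3 intrinsics, pixels), "view" (4x4, takes a point from world to camera coordinates). Camera axes: x right, y up, looking along -z (the intrinsics and any distortion apply to the point x, -y, -z); pixel columns grow to the right and rows downward; lengths in m; the calibration is good to about 2 mm. A picture is of the moment at which its call begins: read the wrist's pose just before it. get_calibration takes no time and is no camera call; for the wrist camera it gives the pose at the moment of the call.
- robot.hand_in(): hands the job in, once; it reports no verdict.
Trained networks look in the newest picture that a camera, given by its name, has taken for a name from the list of things; names that differ only in an ending like _2 or _b are one class to them, and where a whole thing is asked for, a point or a joint stands for the part that bears it (a point fixed in the world has none). Each returns a list of dicts, best first, with "score" (0 to 1); they miss things now and then, are a little off and sometimes report something else, mostly with a low value. They report only what shows in the picture. A call takes as long as a camera call. They do not tell look-alikes from the thing itself.
- robot.spot_in(camera, label): "point" ([column, row] in pixels, amid what is visible of it).
The state is a dict: "time": time; "qpos": joint angles; "qvel": joint speeds; "joint_efforts": joint torques, N m; "tool_pos": TCP position; "tool_rot": TCP orientation; "contact_force": force on the tool from outside, world axes, zero at the start; "torque": the same for the moment, N m; "opening": finger opening in m.
Only numpy, scipy, OpenCV 4.12 (cv2) and the standard library are available. Lean on these libraries where they do the work, as an engineer would, in place of code of your own. Each camera call takes 0.05 s, during which the arm holds its last target.

## Working session

There is one attempt and no reset: what is moved stays moved. The work goes in short steps, Python scripts to look and compute and a tool call to move; the robot and the scene stay as the last step left them, time stands still between calls to the robot, and variables do not carry over. Pictures are saved under pics/ and viewed, and the job is handed in when it is done.

Besides the shell and the picture viewer there is one more tool, called after "Request:" as a command line: name --argument value ..., lists and objects as JSON in quotes. play_rows: Moves the arm, as the interface text tells. Its arguments: {"type":"object","properties":{"moves":{"type":"array"},"grip_force":{"type":"number"}},"required":["moves"]}

```bash
mkdir -p pics; ls; python3 - <<'E'
from cell import robot
import cv2,numpy as np
s=robot.observe();print(s)
for c in ("top","side"):
    im=robot.read_camera(c);cv2.imwrite(f"pics/{c}0.png",im[:,:,::-1])
    k=robot.get_calibration(c);print(c,k)
    for l in("vase","plinth"):print(l,robot.spot_in(c,l))
E
```

```text
pics
{'time': 0.0, 'qpos': array([-1.35997945e+00,  3.42726981e-01,  1.52503189e+00, -9.61530780e-06,
        1.27537109e+00, -1.45984457e-01]), 'qvel': array([-0.00027414,  0.0003168 , -0.00147929, -0.00054343,  0.00151188,
        0.00059079]), 'joint_efforts': array([ 6.93579950e-04, -4.31241381e+01, -2.44213593e+01,  7.19156535e-02,
        5.60371298e-02, -1.28886263e-04]), 'tool_pos': array([ 0.18331118, -0.49152375,  0.22603755]), 'tool_rot': array([-1.71079997,  1.56925899,  1.78759682]), 'contact_force': array([-0.50238355, -0.80750049, -0.64359268]), 'torque': array([ 0.00808219, -0.02693563,  0.01532671]), 'opening': 0.09170552638170898}
top {'mtx': array([[546.2390752 ,   0.        , 315.79660124],
       [  0.        , 546.2390752 , 239.1602655 ],
       [  0.        ,   0.        ,   1.        ]]), 'view': array([[-0.00718366, -0.99992389,  0.01003014,  0.00256657],
       [ 0.99571146, -0.00622751,  0.09230335, -0.51744089],
       [-0.09223387,  0.0106502 ,  0.99568041, -1.28970629],
       [ 0.        ,  0.        ,  0.        ,  1.        ]])}
vase [{'point': [257.8, 170.4], 'score': 0.75}, {'point': [261.7, 239.4], 'score': 0.64}]
plinth [{'point': [267.5, 316.6], 'score': 0.87}, {'point': [313.4, 148.7], 'score': 0.7}, {'point': [280.7, 230.7], 'score': 0.68}]
side {'mtx': array([[546.0346651 ,   0.        , 309.36699549],
       [  0.        , 546.0346651 , 240.68430558],
       [  0.        ,   0.        ,   1.        ]]), 'view': array([[-0.8978219 , -0.43990227,  0.02004581,  0.47222801],
       [ 0.29057458, -0.55761707,  0.77757934, -0.21217514],
       [-0.33088103,  0.70395256,  0.62846523, -0.99163207],
       [ 0.        ,  0.        ,  0.        ,  1.        ]])}
vase [{'point': [206.2, 266.2], 'score': 0.81}, {'point': [292.3, 265.6], 'score': 0.65}]
plinth [{'point': [224.6, 229.3], 'score': 0.84}, {'point': [375.6, 323.3], 'score': 0.78}, {'point': [281.1, 293.6], 'score': 0.58}]
```

View pics/top0.png

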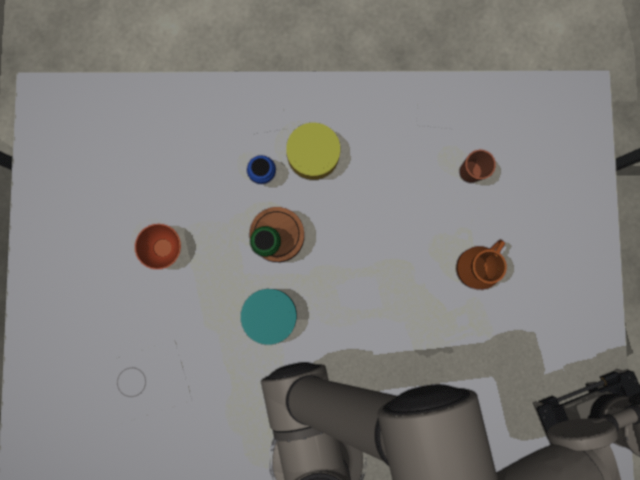

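View pics/side0.png

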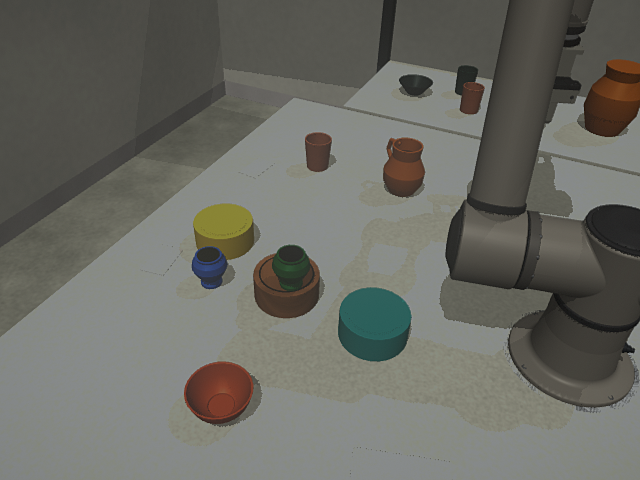

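The wanted vase is the green one at top (265,240) and the plinth is the wooden one at (277,234). Look-alikes in the top view are the blue vase (261,169), the yellow disc (313,150) and the turquoise disc (269,316). Next I'll check the choice in a close crop and measure.

```bash
python3 - <<'E'
import cv2,numpy as np
a=cv2.imread("pics/top0.png")[190:280,230:320];b=cv2.imread("pics/side0.png")[230:330,240:340]
cv2.imwrite("pics/crop0.png",np.hstack([cv2.resize(a,(400,400),interpolation=2),cv2.resize(b,(400,400),interpolation=2)]))
for n,p in (("top",(265,240)),("top",(265,250)),("top",(285,225)),("top",(265,225)),("top",(277,209)),("side",(290,252)),("side",(290,270)),("side",(265,270)),("side",(285,305))):
    print(n,p,cv2.cvtColor(cv2.imread(f"pics/{n}0.png"),cv2.COLOR_BGR2HSV)[p[1],p[0]])
E
```

```text
top (265, 240) [ 0  0 28]
top (265, 250) [ 66 120  64]
top (285, 225) [ 11 139 117]
top (265, 225) [ 13 135  85]
top (277, 209) [ 12 142 126]
side (290, 252) [40 17 46]
side (290, 270) [ 64 100  79]
side (265, 270) [ 12 120 102]
side (285, 305) [12 92 69]
```

View pics/crop0.png

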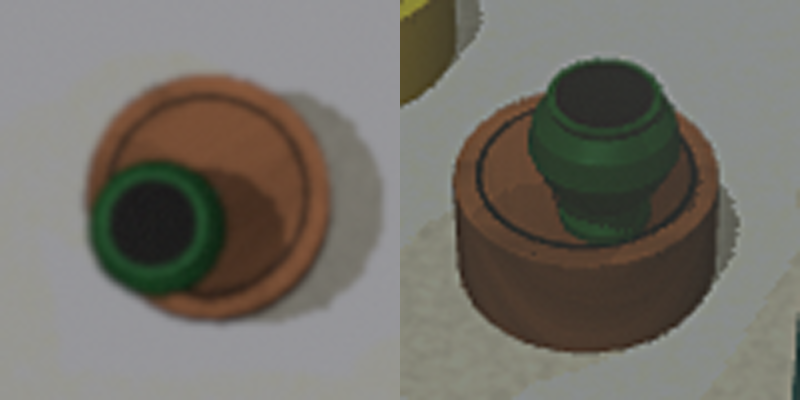

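The crop confirms it: a green vase with a dark mouth on a wooden plinth with a dark ring, shifted left in the top view. I'll fit both silhouettes.

```bash
cat > h.py <<'E'
import cv2,numpy as np
from scipy.optimize import minimize
from cell import robot
S=4
PV=[(.022,0),(.016,.013),(.036,.046),(.025,.068),(.027,.074)]
PP=[(.065,0),(.065,.06)]
t=np.linspace(0,2*np.pi,72)
def proj(k,P):
    V=k["view"];c=P@V[:3,:3].T+V[:3,3];c=c*[1,-1,-1];u=c@k["mtx"].T;return u[:,:2]/u[:,2:]
def sil(k,prof,x,y,z0,roi):
    x0,y0,w,h=roi;m=np.zeros((h*S,w*S),np.uint8);R=[]
    for r,z in prof:
        P=np.c_[x+r*np.cos(t),y+r*np.sin(t),np.full(72,z0+z)]
        R.append(((proj(k,P)-[x0,y0]+.5)*S*16-8).astype(np.float32))
    for a,b in zip(R,R[1:]):
        hl=cv2.convexHull(np.vstack([a,b]));cv2.fillPoly(m,[np.round(hl).astype(np.int32)],255,shift=4)
    return cv2.resize(m,(w,h),interpolation=cv2.INTER_AREA)/255.
def fill(m):
    c,_=cv2.findContours(m,cv2.RETR_EXTERNAL,cv2.CHAIN_APPROX_NONE);c=max(c,key=cv2.contourArea)
    o=np.zeros_like(m);cv2.drawContours(o,[c],-1,1,-1);return o
def fit(k,mask,prof,z0,roi,g,ignore=None,extra=None):
    W=np.ones(mask.shape) if ignore is None else 1-ignore
    def f(p):
        s=sil(k,prof,p[0],p[1],z0,roi)
        if extra is not None:s=np.maximum(s,extra)
        return (W*(s-mask)**2).sum()
    r=minimize(f,g,method="Nelder-Mead",options=dict(initial_simplex=[g,(g[0]+.012,g[1]),(g[0],g[1]+.012)],xatol=1e-5,fatol=.05));return r.x,r.fun
def masks(im,roi):
    x0,y0,w,h=roi
    q=cv2.cvtColor(im[y0:y0+h,x0:x0+w],cv2.COLOR_RGB2HSV);H,Sa,V=cv2.split(q)
    g=((H>45)&(H<80)&(Sa>70)).astype(np.uint8);g=fill(g)
    wd=((H<20)&(Sa>60)).astype(np.uint8);return g,wd
def ray(k,uv,z):
    d=np.array([(uv[0]-k["mtx"][0,2])/k["mtx"][0,0],-(uv[1]-k["mtx"][1,2])/k["mtx"][1,1],-1])
    R=k["view"][:3,:3];o=-R.T@k["view"][:3,3];d=R.T@d;return o+d*(z-o[2])/d[2]
ROI=dict(top=(235,195,80,80),side=(244,232,85,88))
def measure(c,im=None,plinth=None,g=None):
    k=robot.get_calibration(c);roi=ROI[c]
    if im is None: im=robot.read_camera(c)
    gm,wd=masks(im,roi)
    r={}
    m=gm.astype(float)
    ys,xs=np.nonzero(gm);gv=ray(k,(xs.mean()+roi[0],ys.mean()+roi[1]),.1)[:2]
    v,e=fit(k,m,PV,.06,roi,tuple(gv))
    allm=fill(((wd>0)|(gm>0)).astype(np.uint8)).astype(float)
    if plinth is None:
        p,ep=fit(k,allm,PP,0,roi,tuple(ray(k,dict(top=(277,234),side=(286,284))[c],.05)[:2]),extra=sil(k,PV,*v,.06,roi))
    else:p,ep=np.array(plinth),0
    return v,e,p,ep,im
E
python3 - <<'E'
from h import *
for c in("top","side"):
    im=cv2.imread(f"pics/{c}0.png")[:,:,::-1].copy()
    v,e,p,ep,_=measure(c,im);d=v-p
    print(c,"vase",v,e,"plinth",p,ep,"off mm",d*1e3,np.hypot(*d)*1e3)
k=robot.get_calibration("top")
for n,uv,z in(("blue",(261,169),.07),("turq",(269,316),.06),("yel",(313,150),.06),("bowl",(158,246),.05)):print(n,ray(k,uv,z))
E
```

```text
top vase [0.50655035 0.11265222] 109.01242599000385 plinth [0.52831284 0.09120274] 106.42895809304113 off mm [-21.76248441  21.44947491] 30.556271073784355
side vase [0.51550741 0.11051926] 805.0764475201845 plinth [0.53377666 0.09085734] 583.4825836216841 off mm [-18.26924554  19.66191829] 26.839455349938497
blue [0.67925737 0.1269346  0.07      ]
turq [0.33679709 0.10869114 0.06      ]
yel [0.72674303 0.00458808 0.06      ]
bowl [0.50122357 0.36989896 0.05      ]
```

```bash
python3 - <<'E'
from h import *
out=[]
for c,(v,p) in dict(top=([.50655,.11265],[.5283,.0912]),side=([.5155,.1105],[.53377,.09086])).items():
    im=cv2.imread(f"pics/{c}0.png")[:,:,::-1].copy();k=robot.get_calibration(c);roi=ROI[c];x0,y0,w,h=roi
    gm,wd=masks(im,roi);al=fill(((wd>0)|(gm>0)).astype(np.uint8))
    cr=im[y0:y0+h,x0:x0+w,::-1].copy()
    big=cv2.resize(cr,(400,400),interpolation=0)
    b2=cv2.resize(np.dstack([gm*255,al*120,al*0]),(400,400),interpolation=0)
    for m,col in((sil(k,PV,*v,.06,roi),(0,255,255)),(sil(k,PP,*p,0,roi),(255,0,255))):
        M=(cv2.resize(m,(400,400))>.5).astype(np.uint8);cs,_=cv2.findContours(M,0,1)
        cv2.drawContours(big,cs,-1,col,1);cv2.drawContours(b2,cs,-1,col,1)
    out.append(np.hstack([big,b2]))
cv2.imwrite("pics/ov0.png",cv2.resize(np.vstack(out),(600,600)))
E
```

```text
(no output)
```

View pics/ov0.png

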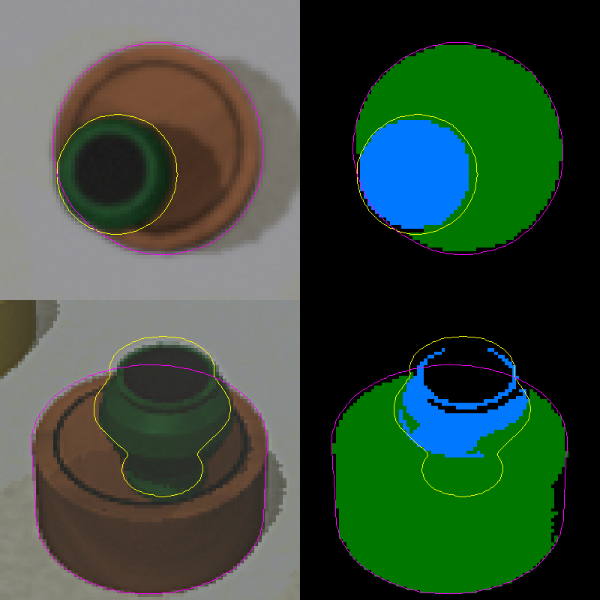

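```bash
cat >> h.py <<'E'
def masks(im,roi):
    x0,y0,w,h=roi
    q=im[y0:y0+h,x0:x0+w].astype(int);R,G,B=q[...,0],q[...,1],q[...,2];V=q.max(2)
    g=((G-R>5)&(G-B>4));dk=(V<60)&(abs(R-G)<=6)
    m=cv2.morphologyEx((g|dk).astype(np.uint8),cv2.MORPH_OPEN,np.ones((3,3),np.uint8))
    n,lab,st,_=cv2.connectedComponentsWithStats(m)
    i=1+np.argmax(st[1:,4]);m=fill((lab==i).astype(np.uint8))
    q=cv2.cvtColor(im[y0:y0+h,x0:x0+w],cv2.COLOR_RGB2HSV)
    return m,((q[...,0]<20)&(q[...,1]>60)).astype(np.uint8)
def overlay(res,fn):
    out=[]
    for c,(v,p,im) in res.items():
        k=robot.get_calibration(c);roi=ROI[c];x0,y0,w,h=roi
        gm,wd=masks(im,roi);al=fill(((wd>0)|(gm>0)).astype(np.uint8))
        big=cv2.resize(im[y0:y0+h,x0:x0+w,::-1],(400,400),interpolation=0)
        b2=cv2.resize(np.dstack([gm*255,al*120,al*0]),(400,400),interpolation=0)
        for m,col in((sil(k,PV,*v,.06,roi),(0,255,255)),(sil(k,PP,*p,0,roi),(255,0,255))):
            M=(cv2.resize(m,(400,400))>.5).astype(np.uint8);cs,_=cv2.findContours(M,0,1)
            cv2.drawContours(big,cs,-1,col,1);cv2.drawContours(b2,cs,-1,col,1)
        out.append(np.hstack([big,b2]))
    cv2.imwrite(fn,cv2.resize(np.vstack(out),(600,300*len(out))))
E
python3 - <<'E'
from h import *
res={}
for c in("top","side"):
    im=cv2.imread(f"pics/{c}0.png")[:,:,::-1].copy()
    v,e,p,ep,_=measure(c,im);d=v-p;res[c]=(v,p,im)
    print(c,"vase",v,e,"plinth",p,ep,"off mm",d*1e3,np.hypot(*d)*1e3)
overlay(res,"pics/ov1.png")
E
```

```text
top vase [0.50712892 0.11431152] 36.639415609381004 plinth [0.52753137 0.09130104] 88.89728565936178 off mm [-20.4024525   23.01048921] 30.752929644252628
side vase [0.51069938 0.11439908] 44.13814686658978 plinth [0.53377788 0.09085708] 126.72178392925798 off mm [-23.07849756  23.54199297] 32.96729413550042
```

View pics/ov1.png

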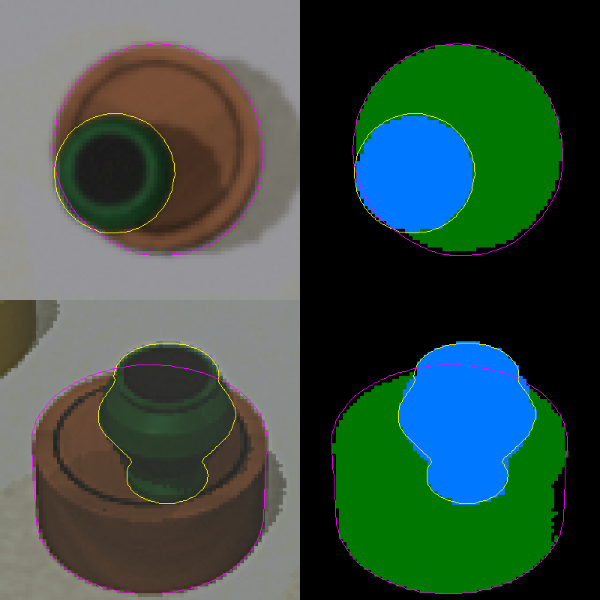

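```bash
cat >> h.py <<'E'
from scipy.spatial.transform import Rotation as Ro
def ring(c,im,g,vmask=True):
    k=robot.get_calibration(c);G=im.astype(np.float32).sum(2)
    x0,y0,w,h=ROI[c];vm=np.zeros(im.shape[:2],np.float32)
    gm,_=masks(im,ROI[c]);vm[y0:y0+h,x0:x0+w]=cv2.dilate(gm,np.ones((5,5)))
    tt=np.linspace(0,2*np.pi,360)
    def smp(I,x,y,r):
        u=proj(k,np.c_[x+r*np.cos(tt),y+r*np.sin(tt),np.full(360,.06)]).astype(np.float32)
        return cv2.remap(I,u[None,:,0],u[None,:,1],1)[0]
    def f(p):
        d=smp(G,*p,.053)-.5*(smp(G,*p,.049)+smp(G,*p,.057));return d[smp(vm,*p,.053)<.1].clip(-60,40).mean()
    b=min(((f((g[0]+a,g[1]+b)),g[0]+a,g[1]+b) for a in np.arange(-.008,.0081,.001) for b in np.arange(-.008,.0081,.001)))
    r=minimize(f,b[1:],method="Nelder-Mead",options=dict(initial_simplex=[b[1:],(b[1]+.001,b[2]),(b[1],b[2]+.001)]));return r.x,r.fun
def Rt(s): return Ro.from_euler("xyz",s["tool_rot"]).as_matrix()
E
python3 - <<'E'
from h import *
for c in("top","side"):
    im=cv2.imread(f"pics/{c}0.png")[:,:,::-1].copy()
    print(c,ring(c,im,(.530,.091)))
s=robot.observe();print(Rt(s).round(3))
R=Rt(s)
d=np.array([.68,-.733,0])
y=R.T@d;print("d in tool",y.round(3),"turn to make +z along d:",np.degrees(np.arctan2(-y[1],y[2])), "to make +y along d", np.degrees(np.arctan2(y[2],y[1])))
E
```

```text
top (array([0.52783938, 0.09298901]), np.float64(-45.65195083618164))
side (array([0.53320661, 0.09151323]), np.float64(-59.29201126098633))
[[-0.     0.349 -0.937]
 [ 0.    -0.937 -0.349]
 [-1.    -0.    -0.   ]]
d in tool [-0.     0.924 -0.381] turn to make +z along d: -112.40883121372177 to make +y along d -22.408831213721765
```

Offset estimates from the two views, vase minus ring: top (-21, 21) mm, side (-22.5, 23) mm. Both agree with 24–38 mm. I'll close the fingers, turn -22.4° so tool +y is the push direction, and go there high.

Request:
play_rows --moves '[[[0,0,0,-7.5,-1],[0,0,0,-7.5,-1],[0,0,0,-7.4,-1],[0,-0.009,-0.041,0,-1],[0,-0.009,-0.041,0,-1],[0,-0.009,-0.041,0,-1],[0,-0.009,-0.041,0,-1],[0,-0.009,-0.041,0,-1],[0,-0.009,-0.041,0,-1],[0,-0.009,-0.041,0,-1]]]' --grip_force 30

```text
time: 1.3
tool_pos: [0.3498, -0.2436, 0.2253]
tool_rot: [1.178, 1.57, -1.208]
contact_force: [-0.6, -0.4, 0.4]
opening: 0.0166
```

Request:
play_rows --moves '[[[0,-0.0234,-0.036,0,-1],[0,-0.0234,-0.036,0,-1],[0,-0.0234,-0.036,0,-1],[0,-0.0234,-0.036,0,-1],[0,-0.0234,-0.036,0,-1],[0,-0.0234,-0.036,0,-1],[0,-0.0234,-0.036,0,-1],[0,-0.0234,-0.036,0,-1],[0,-0.0234,-0.036,0,-1],[0,-0.0234,-0.036,0,-1]]]'

```text
time: 2.3
tool_pos: [0.4545, 0.191, 0.2265]
tool_rot: [2.04, 1.564, -0.347]
contact_force: [1.1, -1.0, 0.4]
opening: 0.0003
```

```bash
cat > look.py <<'E'
import sys
from h import *
n=sys.argv[1];d0=np.array([.68,-.733])
s=robot.observe();R=Rt(s);print("t",s["time"],"tcp",s["tool_pos"].round(4),"open",s["opening"].round(4),"F",s["contact_force"].round(1))
print("tool y",R[:,1].round(3),"z",R[:,2].round(3))
PC=dict(top=np.array([.5278,.0930]),side=np.array([.5332,.0915]));res={}
for c in("top","side"):
    im=robot.read_camera(c);cv2.imwrite(f"pics/{c}{n}.png",im[:,:,::-1])
    v,e,_,_,_=measure(c,im,plinth=PC[c]);d=v-PC[c]
    res[c]=(v,PC[c],im)
    print(c,"vase",v.round(4),round(e),"off mm",(d*1e3).round(1),round(np.hypot(*d)*1e3,1))
overlay(res,f"pics/ov{n}.png")
E
python3 look.py a
```

```text
Traceback (most recent call last):
  File "look.py", line 4, in <module>
    s=robot.observe();R=Rt(s);print("t",s["time"],"tcp",s["tool_pos"].round(4),"open",s["opening"].round(4),"F",s["contact_force"].round(1))
                                                                                      ^^^^^^^^^^^^^^^^^^
AttributeError: 'float' object has no attribute 'round'
```

```bash
sed -i 's/s\["opening"\].round(4)/round(s["opening"],4)/' look.py; python3 look.py a
```

```text
t 2.3 tcp [0.4545 0.191  0.2265] open 0.0003 F [ 1.1 -1.   0.4]
tool y [ 0.685 -0.728  0.006] z [-0.728 -0.685 -0.003]
top vase [0.5071 0.1162] 475 off mm [-20.7  23.2] 31.1
side vase [0.5107 0.1155] 175 off mm [-22.5  24. ] 32.9
```

View pics/sidea.png

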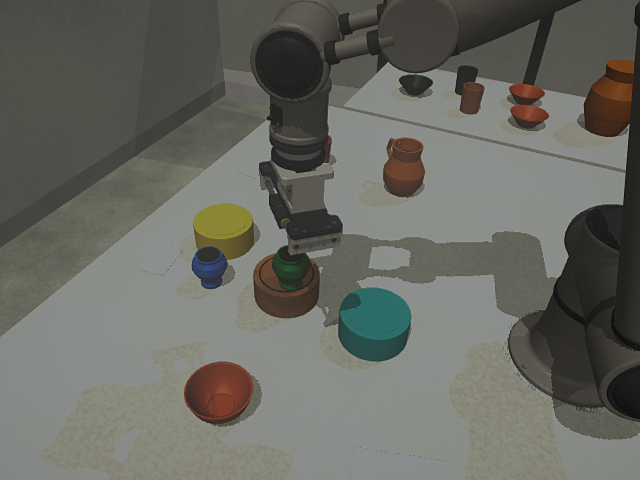

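View pics/topa.png

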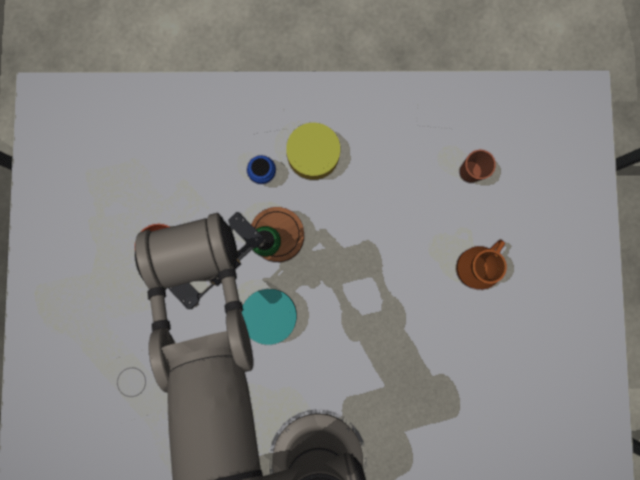

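The fingers are high, about 37 mm clear of the vase on the push line's far side. The vase fit is a little occluded but consistent. I'll shift +12 mm in tool z and descend to about z = 0.098, so contact falls on the belly at 0.106.

Request:
play_rows --moves '[[[0,-0.002,0.004,0,-1],[0,0,0.004,0,-1],[0,0,0.004,0,-1],[0.022,0,0,0,-1],[0.022,0,0,0,-1],[0.022,0,0,0,-1],[0.022,0,0,0,-1],[0.022,0,0,0,-1],[0.018,0,0,0,-1],[0,0,0,0,-1]]]'

```text
time: 3.4
tool_pos: [0.4438, 0.1759, 0.0967]
tool_rot: [2.234, 1.56, -0.161]
contact_force: [0.5, -0.0, 0.4]
opening: 0.0008
```

```bash
python3 look.py b
```

```text
t 3.4 tcp [0.4438 0.1759 0.0967] open 0.0008 F [ 0.5 -0.   0.4]
tool y [ 0.679 -0.734  0.009] z [-0.734 -0.679 -0.007]
top vase [0.5023 0.1232] 376 off mm [-25.5  30.2] 39.5
side vase [0.5123 0.1162] 1221 off mm [-20.9  24.7] 32.3
```

View pics/ovb.png

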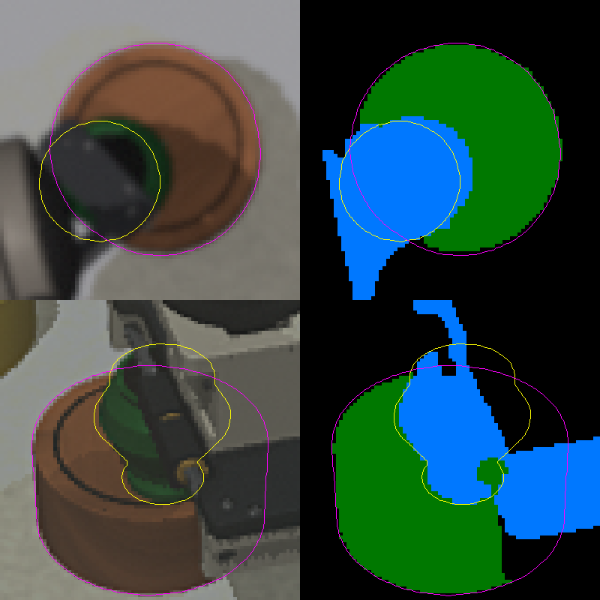

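View pics/sideb.png

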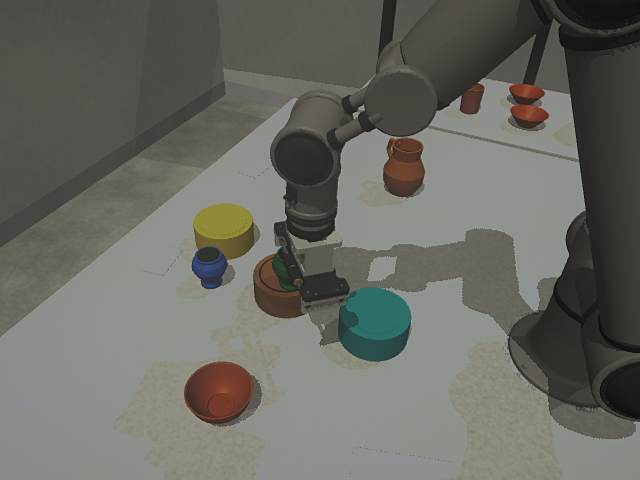

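Nothing is touched (force about 0), but the gripper hides part of the vase, so these fits aren't valid. I'll re-centre laterally by -6 mm and approach to just short of contact.

Request:
play_rows --moves '[[[0,0.003,-0.003,0,-1],[0,0.003,-0.003,0,-1],[0,0.004,0,0,-1],[0,0.004,0,0,-1],[0,0.004,0,0,-1],[0,0.004,0,0,-1],[0,0.003,0,0,-1],[0,0.002,0,0,-1],[0,0.001,0,0,-1],[0,0,0,0,-1]]]'

```text
time: 4.5
tool_pos: [0.4735, 0.1582, 0.1034]
tool_rot: [2.424, 1.549, 0.029]
contact_force: [-0.1, 0.7, -0.2]
opening: 0.0004
```

```bash
python3 look.py c; python3 -c "
from h import *
im=robot.read_camera('wrist');cv2.imwrite('pics/wc.png',im[:,:,::-1])"
```

```text
t 4.5 tcp [0.4735 0.1582 0.1034] open 0.0004 F [-0.1  0.7 -0.2]
tool y [ 0.679 -0.734  0.015] z [-0.734 -0.679 -0.017]
top vase [0.5126 0.1098] 427 off mm [-15.2  16.8] 22.7
side vase [0.5111 0.1149] 932 off mm [-22.1  23.4] 32.1
```

View pics/wc.png

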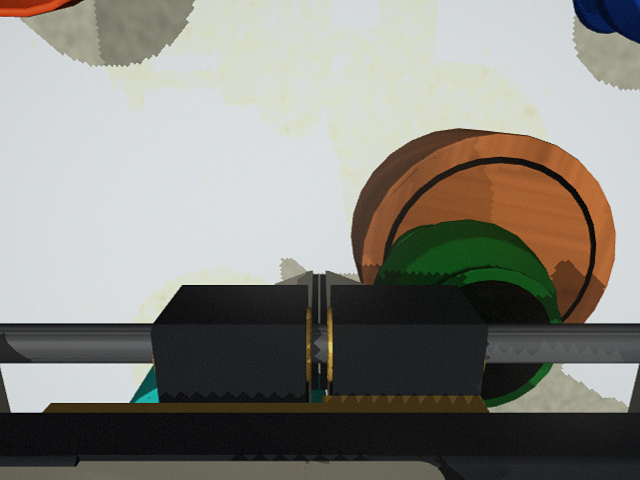

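View pics/ovc.png

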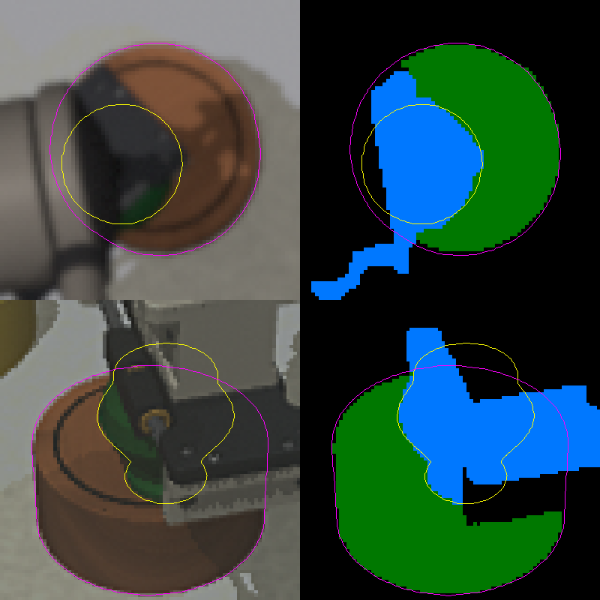

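```bash
python3 - <<'E'
from h import *
s=robot.observe();R=Rt(s);T=s["tool_pos"];k=robot.get_calibration("wrist")
im=cv2.imread("pics/wc.png")
for back,col in((0,(0,0,255)),(.019,(255,0,255)),(.047,(255,255,0)),(.066,(0,255,255))):
    P=np.array([T+R@[-back,a,b] for a,b in((-.019,-.0095),(.019,-.0095),(.019,.0095),(-.019,.0095))])
    u=proj(k,P);print(back,u.round().tolist());cv2.polylines(im,[u.round().astype(int)],True,col,2)
def rings(x,y,col):
    for r,z in PV:
        P=np.c_[x+r*np.cos(t),y+r*np.sin(t),np.full(72,.06+z)];cv2.polylines(im,[proj(k,P).round().astype(int)],True,col,1)
rings(.509,.115,(0,255,255))
P=np.c_[.5305+.054*np.cos(t),.0922+.054*np.sin(t),np.full(72,.06)];cv2.polylines(im,[proj(k,P).round().astype(int)],True,(255,0,255),1)
cv2.imwrite("pics/wc2.png",im)
E
```

```text
0 [[272.0, 271.0], [367.0, 271.0], [366.0, 314.0], [273.0, 314.0]]
0.019 [[266.0, 291.0], [373.0, 291.0], [372.0, 338.0], [268.0, 338.0]]
0.047 [[255.0, 332.0], [385.0, 331.0], [382.0, 387.0], [258.0, 387.0]]
0.066 [[244.0, 371.0], [397.0, 371.0], [393.0, 433.0], [248.0, 434.0]]
```

View pics/wc2.png

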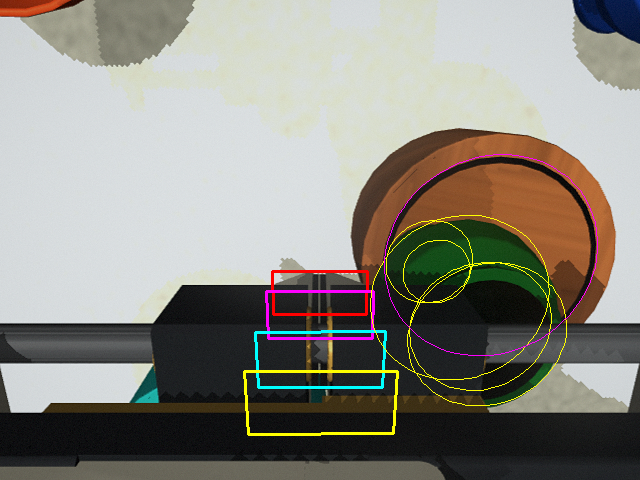

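```bash
python3 - <<'E'
import cv2,numpy as np
a=cv2.imread("pics/sidea.png")[150:270,235:365]
b=cv2.imread("pics/sidec.png")
b=cv2.imread("pics/sidec.png")[210:330,235:365]
cv2.imwrite("pics/crc.png",np.hstack([cv2.resize(x,(400,370),interpolation=2) for x in(a,b)]))
E
```

```text
(no output)
```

View pics/crc.png

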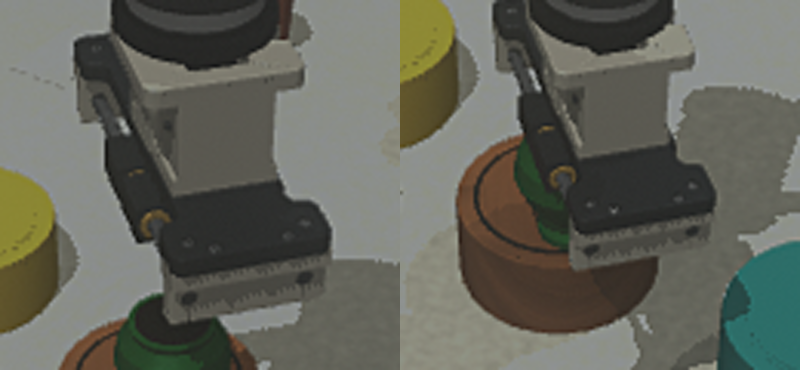

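```bash
python3 - <<'E'
import cv2
a=cv2.imread("pics/wc.png")[240:340,250:400]
cv2.imwrite("pics/crw.png",cv2.resize(a,(750,500),interpolation=2))
E
```

```text
(no output)
```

View pics/crw.png

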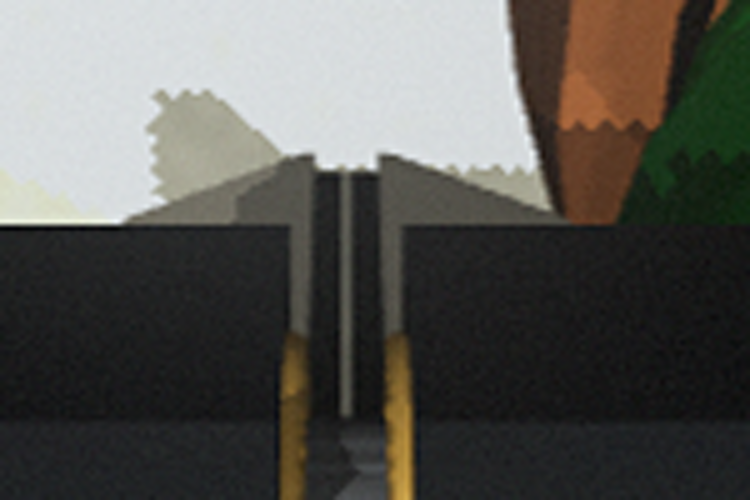

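The wrist view is unobstructed and confirms the vase position. It also shows the fingers taper at the tip, reaching full thickness only about 15 mm up. To get the straight part onto the belly I should go lower, to z of about 0.084. I'll back off first, then lower.

Request:
play_rows --moves '[[[0,-0.004,0,0,-1],[0,-0.004,0,0,-1],[0,-0.002,0,0,-1],[0.004,0,0,0,-1],[0.005,0,0,0,-1],[0.005,0,0,0,-1],[0.004,0,0,0,-1],[0.001,0,0,0,-1],[0,0,0,0,-1],[0,0,0,0,-1]]]'

```text
time: 5.65
tool_pos: [0.4657, 0.1667, 0.0819]
tool_rot: [2.417, 1.55, 0.023]
contact_force: [-0.5, -0.2, 0.3]
opening: 0.0005
```

```bash
cat > wl.py <<'E'
import sys
from h import *
# wrist look: fit vase silhouette (unoccluded part) + ring
n=sys.argv[1]
s=robot.observe();R=Rt(s);T=s["tool_pos"];k=robot.get_calibration("wrist");im=robot.read_camera("wrist")
cv2.imwrite(f"pics/w{n}.png",im[:,:,::-1])
print("t",round(s["time"],2),"tcp",T.round(4),"F",s["contact_force"].round(1),"y",R[:,1].round(3),"z",R[:,2].round(3))
q=im.astype(int);Rr,G,B=q[...,0],q[...,1],q[...,2]
H=284
Y0,Y1=60,int(sys.argv[2]) if len(sys.argv)>2 else 284  # rows above carriages
gm=((G-Rr>15)&(G-B>8)).astype(np.uint8);gm[Y1:]=0
gm[:, :300]=0
gm=cv2.morphologyEx(gm,cv2.MORPH_OPEN,np.ones((3,3),np.uint8))
nn,lab,st,_=cv2.connectedComponentsWithStats(gm);gm=(lab==1+np.argmax(st[1:,4])).astype(np.uint8)
def f(p):
    m=np.zeros(gm.shape,np.uint8)
    Rg=[proj(k,np.c_[p[0]+r*np.cos(t),p[1]+r*np.sin(t),np.full(72,.06+z)]).astype(np.float32) for r,z in PV]
    for a,b in zip(Rg,Rg[1:]):cv2.fillPoly(m,[np.round(cv2.convexHull(np.vstack([a,b]))*16).astype(np.int32)],1,shift=4)
    f.m=m;d=(m[Y0:Y1]!=gm[Y0:Y1]);return d.sum()
# mouth (dark) counts as vase: fill concavity via hull
c,_=cv2.findContours(gm,0,1);hl=cv2.convexHull(max(c,key=cv2.contourArea));cv2.fillPoly(gm,[hl],1);gm[Y1:]=0
best=min((f((x,y)),x,y) for x in np.arange(.495,.546,.003) for y in np.arange(.08,.126,.003))
g=best[1:];r=minimize(f,g,method="Nelder-Mead",options=dict(initial_simplex=[g,(g[0]+.002,g[1]),(g[0],g[1]+.002)]))
v=r.x;f(v);vm=f.m.copy()
# ring
gray=q.sum(2).astype(np.float32);ok=1-cv2.dilate(((gm|vm)>0).astype(np.uint8),np.ones((9,9)));ok[Y1-4:]=0
tt=np.linspace(0,2*np.pi,720)
def smp(I,x,y,rr):
    u=proj(k,np.c_[x+rr*np.cos(tt),y+rr*np.sin(tt),np.full(720,.06)]).astype(np.float32);return cv2.remap(I,u[None,:,0],u[None,:,1],1,borderValue=0)[0]
def fr(p):
    d=smp(gray,*p,.053)-.5*(smp(gray,*p,.0495)+smp(gray,*p,.0565));w=smp(ok.astype(np.float32),*p,.053)>.9
    return d[w].clip(-200,100).mean()
b=min((fr((x,y)),x,y) for x in np.arange(.52,.542,.001) for y in np.arange(.083,.102,.001))
rr=minimize(fr,b[1:],method="Nelder-Mead",options=dict(initial_simplex=[b[1:],(b[1]+.001,b[2]),(b[1],b[2]+.001)]));p=rr.x
d=(v-p);print("vase",v.round(4),"res",r.fun,"plinth",p.round(4),round(rr.fun),"off",(d*1e3).round(1),"|off|",round(1e3*np.hypot(*d),1))
o=im[:,:,::-1].copy();cs,_=cv2.findContours(vm,0,1);cv2.drawContours(o,cs,-1,(0,255,255),1)
cv2.polylines(o,[proj(k,np.c_[p[0]+.054*np.cos(t),p[1]+.054*np.sin(t),np.full(72,.06)]).round().astype(int)],True,(255,0,255),1)
cv2.imwrite(f"pics/wo{n}.png",o)
e=np.r_[v,0]-np.r_[T[:2],0];print("vase from TCP along y,z mm",(1e3*e@R[:,1]).round(1),(1e3*e@R[:,2]).round(1),"centre rel vase along y,z",(-1e3*np.r_[d,0]@R[:,1]).round(1),(-1e3*np.r_[d,0]@R[:,2]).round(1))
E
python3 wl.py d
```

```text
t 5.65 tcp [0.4657 0.1667 0.0819] F [-0.5 -0.2  0.3] y [ 0.679 -0.734  0.014] z [-0.733 -0.68  -0.016]
vase [0.5074 0.1137] res 363.0 plinth [0.5292 0.0905] -190 off [-21.8  23.2] |off| 31.8
vase from TCP along y,z mm 67.2 5.4 centre rel vase along y,z 31.8 -0.2
```

View pics/wod.png

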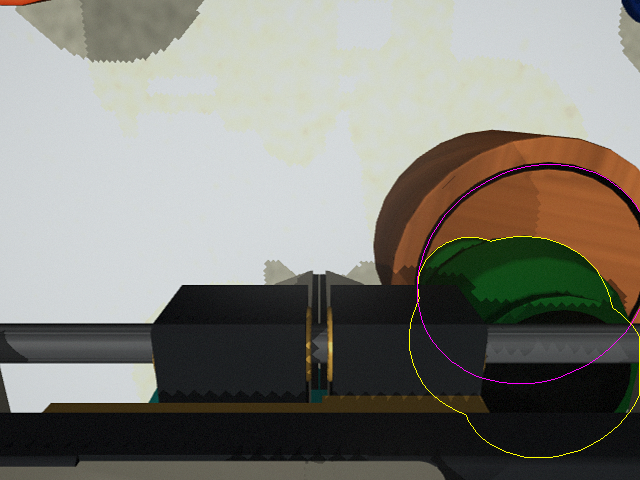

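The overlay fits well in the wrist view: offset 31.8 mm, purely along tool y, with an expected gap of about 12 mm. I'll centre laterally by +5 mm and start the slow first push.

Request:
play_rows --moves '[[[0,0.003,0.002,0,-1],[0,0.003,0.002,0,-1],[0,0.002,0.001,0,-1],[0,0.0015,0,0,-1],[0,0.0015,0,0,-1],[0,0.0015,0,0,-1],[0,0.0015,0,0,-1],[0,0.0015,0,0,-1],[0,0.0015,0,0,-1],[0,0,0,0,-1]]]'

```text
time: 6.7
tool_pos: [0.4742, 0.1496, 0.0827]
tool_rot: [2.445, 1.55, 0.05]
contact_force: [0.2, 0.1, 0.9]
opening: 0.0001
```

```bash
python3 wl.py e
```

```text
t 6.7 tcp [0.4742 0.1496 0.0827] F [0.2 0.1 0.9] y [ 0.679 -0.734  0.014] z [-0.734 -0.679 -0.016]
vase [0.5104 0.1108] res 325.0 plinth [0.5286 0.0908] -195 off [-18.1  20. ] |off| 27.0
vase from TCP along y,z mm 53.1 -0.2 centre rel vase along y,z 27.0 0.3
```

View pics/woe.png

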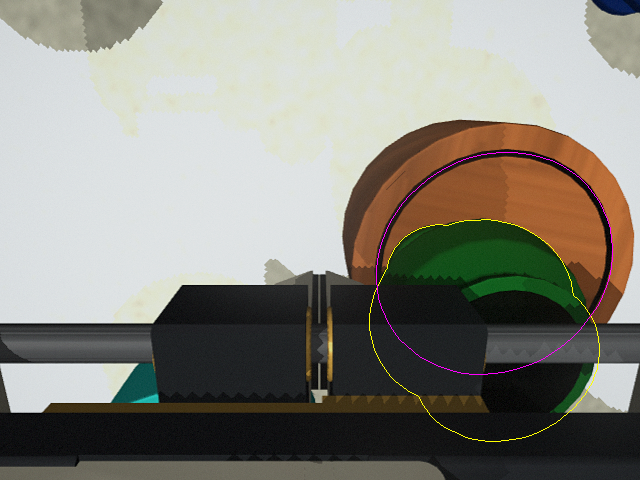

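Contact is at 53 mm from the axis, the vase has slid 4.8 mm and stands upright. I'll continue by about 8 mm, then pull the finger off and wait.

Request:
play_rows --moves '[[[0,0.0013,0,0,-1],[0,0.0013,0,0,-1],[0,0.0013,0,0,-1],[0,0.0013,0,0,-1],[0,0.0013,0,0,-1],[0,0.001,0,0,-1],[0,0,0,0,-1],[0,-0.003,0,0,-1],[0,-0.005,0,0,-1],[0,-0.006,0,0,-1]]]'

```text
time: 7.75
tool_pos: [0.4703, 0.1541, 0.0826]
tool_rot: [2.435, 1.549, 0.039]
contact_force: [0.6, -0.0, 0.0]
opening: 0.0003
```

Request:
play_rows --moves '[[[0,-0.003,0,0,-1],[0,0,0,0,-1],[0,0,0,0,-1],[0,0,0,0,-1],[0,0,0,0,-1],[0,0,0,0,-1],[0,0,0,0,-1],[0,0,0,0,-1],[0,0,0,0,-1],[0,0,0,0,-1]]]'

```text
time: 8.75
tool_pos: [0.4676, 0.1571, 0.0826]
tool_rot: [2.428, 1.548, 0.033]
contact_force: [0.1, -0.5, -0.6]
opening: 0.0005
```

```bash
python3 wl.py f
```

```text
t 8.75 tcp [0.4676 0.1571 0.0826] F [ 0.1 -0.5 -0.6] y [ 0.679 -0.734  0.015] z [-0.734 -0.679 -0.017]
vase [0.5164 0.1048] res 601.0 plinth [0.5288 0.0906] -193 off [-12.4  14.2] |off| 18.9
vase from TCP along y,z mm 71.4 -0.2 centre rel vase along y,z 18.9 0.5
```

View pics/wof.png

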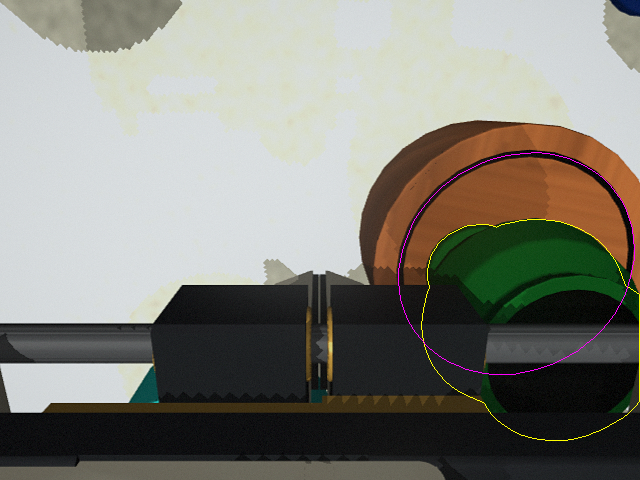

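Tap 1 is done: the vase is upright and settled 18.9 mm off-centre, with the finger 18 mm clear. Now tap 2.

Request:
play_rows --moves '[[[0,0.003,0,0,-1],[0,0.003,0,0,-1],[0,0.003,0,0,-1],[0,0.003,0,0,-1],[0,0.002,0,0,-1],[0,0.0015,0,0,-1],[0,0.0015,0,0,-1],[0,0.0015,0,0,-1],[0,0.0015,0,0,-1],[0,0.0015,0,0,-1]]]'

```text
time: 9.8
tool_pos: [0.4829, 0.1402, 0.0828]
tool_rot: [2.454, 1.55, 0.06]
contact_force: [-0.4, 1.9, 0.8]
opening: 0.0002
```

Request:
play_rows --moves '[[[0,0.0014,0,0,-1],[0,0.0014,0,0,-1],[0,0.0014,0,0,-1],[0,0.0014,0,0,-1],[0,0.0014,0,0,-1],[0,0.0014,0,0,-1],[0,0.0014,0,0,-1],[0,0,0,0,-1],[0,0,0,0,-1],[0,0,0,0,-1]]]'

```text
time: 10.8
tool_pos: [0.4901, 0.1323, 0.0829]
tool_rot: [2.456, 1.55, 0.061]
contact_force: [-0.0, 1.1, 0.1]
opening: 0.0
```

```bash
python3 wl.py g
```

```text
t 10.8 tcp [0.4901 0.1323 0.0829] F [-0.   1.1  0.1] y [ 0.679 -0.734  0.013] z [-0.734 -0.679 -0.016]
vase [0.5267 0.0938] res 308.0 plinth [0.528  0.0921] -192 off [-1.4  1.7] |off| 2.2
vase from TCP along y,z mm 53.1 -0.6 centre rel vase along y,z 2.2 0.2
```

View pics/wog.png

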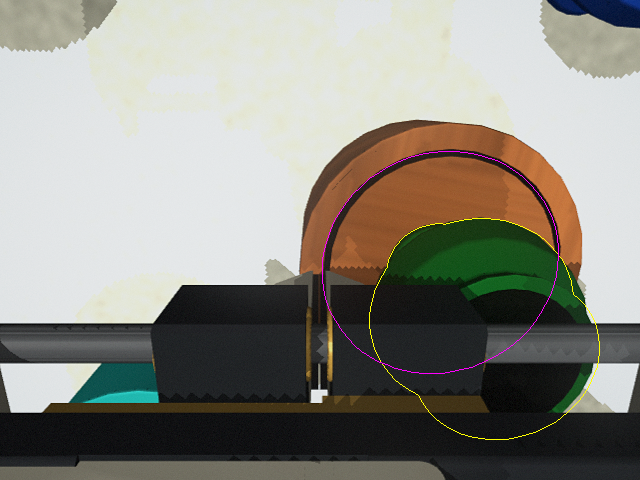

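The wrist fit gives 2.2 mm left. I'll nudge about 2 mm more, then retreat, rise and verify.

Request:
play_rows --moves '[[[0,0.001,0,0,-1],[0,0.001,0,0,-1],[0,0,0,0,-1],[0,-0.003,0,0,-1],[0,-0.006,0,0,-1],[0,-0.01,0,0,-1],[0,-0.02,0,0,-1],[0,-0.03,0,0,-1],[0,-0.03,0,0,-1],[0,0,0,0,-1]]]'

```text
time: 11.85
tool_pos: [0.4205, 0.2069, 0.0814]
tool_rot: [2.439, 1.549, 0.042]
contact_force: [0.4, 0.0, 0.1]
opening: 0.0005
```

Request:
play_rows --moves '[[[-0.03,-0.02,0,0,-1],[-0.03,-0.03,0,0,-1],[-0.03,-0.03,0,0,-1],[-0.03,-0.03,0,0,-1],[-0.01,-0.02,0,0,-1],[0,0,0,0,-1],[0,0,0,0,-1],[0,0,0,0,-1],[0,0,0,0,-1],[0,0,0,0,-1]]]'

```text
time: 12.85
tool_pos: [0.3264, 0.3041, 0.2128]
tool_rot: [2.394, 1.55, -0.002]
contact_force: [0.4, 0.3, -0.3]
opening: 0.0004
```

```bash
python3 look.py h; python3 - <<'E'
from h import *
for c in("top","side"):
    im=cv2.imread(f"pics/{c}h.png")[:,:,::-1].copy()
    v=measure(c,im,plinth=(.53,.092))[0];r,f=ring(c,im,(.530,.092));print(c,"ring",r,f,"off",(v-r)*1e3)
E
```

```text
t 12.85 tcp [0.3264 0.3041 0.2128] open 0.0004 F [ 0.4  0.3 -0.3]
tool y [ 0.678 -0.735  0.014] z [-0.735 -0.678 -0.016]
top vase [0.5275 0.0921] 50 off mm [-0.3 -0.9] 1.0
side vase [0.5322 0.0921] 53 off mm [-1.   0.6] 1.1
top ring [0.52809232 0.09225816] -40.97352981567383 off [-0.5719627  -0.18513344]
side ring [0.53310233 0.09182947] -59.98690414428711 off [-0.85979564  0.27608203]
```

View pics/ovh.png

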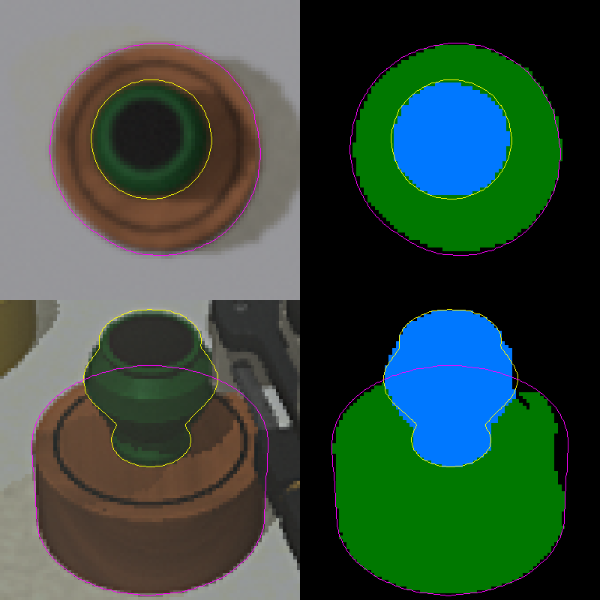

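View pics/toph.png

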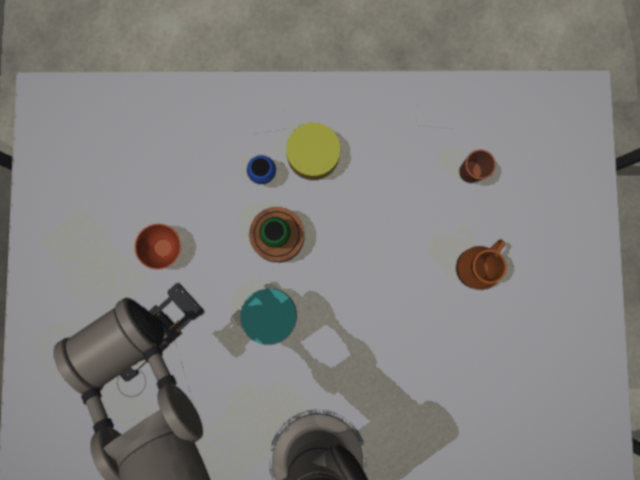

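The vase at top (274,232) stands upright, about 1 mm off-centre in both views. The bowl, beaker, jug and look-alikes are where they were, and the arm is clear.

```bash
python3 -c "
from cell import robot
print(robot.hand_in())"
```

```text
the job is handed in; nothing more can be done
None
```

The green vase is centred on its wooden plinth, about 1 mm off the middle in both the top and side views. I moved it in two separate slow taps with the closed fingertips at the belly, and handed the job in at about 13 s.

- **First tap:** it moved the vase from about 31 mm to 18.9 mm off-centre. I then drew the finger about 18 mm clear and waited about 1 s, and the vase had settled upright.
- **Second tap:** it pushed the vase on to the middle. I paused with the finger still on the vase when the wrist camera showed 2.2 mm left, nudged it about 2 mm more, then retreated and rose clear.
- **Final check:** the vase stands upright, the measured contact force is about zero, and the bowl, beaker, jug and look-alikes are where they were in the top view.
- **What disagreed:** before the first tap the views differed by 2–3 mm on the vase's offset. With the gripper over the vase, the fits from the top and side views were blocked, so I used the wrist camera for the pushes. The top and side cameras also place the plinth about 5 mm apart, so I measured the vase against the plinth ring within each picture.

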